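# Press the lamp switch under the key organiser's lip

### The arm

A 6-joint arm with a two-finger parallel gripper is mounted at the origin on the work surface. World frame = base frame: x ahead of the robot, y to its left, z up, the work surface at z = 0. Lengths are in m, angles in rad, forces in N, time in s.
With the tool pointing down it reaches from about 0.3 to 0.875 m from the base axis. Payload 6.4 kg.
Tool frame: the origin (TCP) lies between the finger pads; the fingertips stand 11 mm ahead of it and the grasp point (between the pads) lies 8 mm behind it (ctrl.tcp_to_tips is the distance from the TCP to the fingertips, in m); x points along the fingers, z is the direction in which the jaws open and shut, and the axes are right-handed (so a half turn about x gives the same grasp; the last joint's range is limited). The gripper opens to 85 mm and grips with 20 to 120 N. Pads are 22 mm wide; open, the fingers measure 114 mm over their backs; the gripper's body (76 mm by 85 mm) begins 54 mm behind the grasp point. The pads swing forward as they close: fully open they stand 13 mm farther back than shut.
Start: joints at [0.94, 0.181, 1.607, -0, 1.354, -0.206], TCP at [0.237, 0.524, 0.242] pointing down, gripper open.
Joint ranges: [-2.99, 2.99], [-0.89, 2.07], [0.3, 2.58], [-1.14, 4.28], [0, 2.63], [-3.12, 3.12]. Speed limits (rad/s): [2.57, 2.57, 3.01, 3.14, 3.14, 3.14].

### API

Orientations are given as a unit quaternion [w, x, y, z].
In Python, from bench import ctrl, eyes, hand_in gives the robot as it stands. The module is installed in compiled form; this text tells all that it offers.
- The arm moves only by the tool step_arm, never from a script. Its arguments are lists of equal length, an entry for each row: "xyz": the shift along the world's x, y, z in mm, a list of three; "spin": the turn about the world's z in rad; "fingers": the opening in per cent of the stroke, from 0 (shut) to 100 (fully open). A call has 1 to 10 rows; each row is the pose to reach, as a shift and turn from the pose commanded when the call began; what a row does not reach only later rows make up. A row lasts 1/10 s, in which the tool goes at most 50 mm and 8.59 degrees, less where a joint would pass 70% of its speed; a pose out of reach is approached as far as the arm can. A call with a gripper value outside its range is refused whole. The fingers move at their own pace and stop on an object; the grip force is fixed at half the most. Time passes only in rows, so rows that repeat a pose let the fingers close. It gives the time, the measured TCP pose, the force and the opening at its end, in the units of the state.
- ctrl.get_obs(): the state, without advancing time (a new reading comes with each control period).
- eyes.camera(name): name is "scene" or "top"; returns the picture (480x640x3 uint8, red, green, blue); there is no depth.
- eyes.camera_model(name): a dict with "vertical_fov" (degrees; the focal length in pixels is half the picture's height over the tangent of half this angle, whatever the lens; pixels are square), "cx", "cy" (the principal point, pixels), "pose" (4x4, takes a point from camera to world coordinates). Camera axes: x right, y up, looking along -z (the intrinsics and any distortion apply to the point x, -y, -z); pixel columns grow to the right and rows downward; lengths in m; the calibration is good to about 2 mm. A picture is of the moment at which its call begins. camera_model takes no time and is no camera call.
- hand_in(): hands the job in, once; it reports no verdict.
The state is a dict: "time_s": time; "q": joint angles; "dq": joint speeds; "joint_efforts": joint torques, N m; "eef_pos": TCP position; "eef_rot": TCP orientation; "wrist_force": force on the tool from outside, world axes, zero at the start; "torque": the same for the moment, N m; "opening": opening from 0.0 (shut) to 1.0 (fully open).
Only numpy, scipy, OpenCV 4.12 (cv2) and the standard library are available. Lean on these libraries where they do the work, as an engineer would, in place of code of your own. Each camera call takes 0.05 s, during which the arm holds its last target.

### The job

Switch on the lamp of the ash key organiser: push the round, dome-ended switch hidden under the front lip of its top ledge all the way up from below, so that it stays in. Leave the bar-shaped switch next to it unpressed, and leave the glass tealight holder standing where it is on the ledge.

Things in the scene. Friction and masses are not known exactly. Their poses are not given: they have to be found in the camera images.
- round_switch_tip (a point): Lowest point of the round switch: a white upright plunger 24 mm across hanging under the ledge's front lip, its lower end a half-ball of radius 12 mm. Starts 185 mm above the work surface, 40 mm below the lip's underside. z up, x level into the organiser (away from someone facing its front), y along the lip. Exactly above it, on the ledge's top, its fixing plate shows: a round steel disc 30 mm across
- round_switch (a joint): How far the round switch is pushed up, m: 0 hanging out (off) to 0.010 fully in (on, hard stop). Needs about 3 N upwards; no spring, it stays where it is pushed. Its axis is 17 mm behind the lip's front edge; a fixed steel collar 27 mm across surrounds its top 8 mm, next to the lip. Free space of 60 mm before, behind and beneath it
- bar_switch (a joint): The same for the other switch, which must stay off: a white bar 60 mm long (along the lip), 14 mm thick, lower edge rounded, hanging equally low in the same row, 140 to 220 mm to the left or right of the round one (sides change). Its fixing plate on the ledge's top is an oblong of steel, 22 x 70 mm. 0 out to 0.010 in, 3 N
- organiser: Fixed ash key organiser (sizes in mm): 460 wide (y), 243 high, front (-x) to the robot, turned up to 0.3 rad; origin at its underside's centre, x into it. Top ledge 18 thick, underside at 225, from x -85 to 65; end panels and drawer front at x -65, so the lip overhangs 20; both switches at x -68. Open bay from z 92 to 225, hooks and keys only at x above 25. Drawer below z 80, up to 40 open, knob 18 more
- tealight: Glass tealight holder, 62 mm across, 55 mm high, loose on the ledge between the two switches and at least 35 mm further back than the switches; origin at the centre of its underside, z up. A coin tray (left) and a lint roller (right) lie on the ledge beside it
There are look-alikes about, which are no part of the job. What is shaped like the tealight but purple or yellow is not meant.

How it is judged:
By the outcome, as a careful person would: the job done as asked, in the order asked, and still so for the second after the job is handed in, with the robot touching nothing.
It also fails if it takes over 32 s, if anything falls off the work surface, if the arm or the gripper's body presses on something with over 40 N, if the wrist force passes 120 N, or if a joint passes its speed limit or range.

## Working session

There is one attempt and no reset: what is moved stays moved. The work goes in short steps, Python scripts to look and compute and a tool call to move; the robot and the scene stay as the last step left them, time stands still between calls to the robot, and variables do not carry over. Pictures are saved under pics/ and viewed, and the job is handed in when it is done.

Besides the shell and the picture viewer there is one more tool, called as a command line: name --pt "numbers of a row" for each row, then --argument value for the rest. step_arm: Moves the arm, as the interface text tells. Its arguments: {"type":"object","properties":{"xyz":{"type":"array"},"spin":{"type":"array"},"fingers":{"type":"array"}},"required":["xyz","spin","fingers"]}

```bash
mkdir -p pics; ls; python3 - <<'E'
from bench import ctrl, eyes
import cv2,json
import numpy as np
print(ctrl.get_obs(), ctrl.tcp_to_tips)
for n in("scene","top"):
    im=eyes.camera(n); cv2.imwrite(f"pics/{n}0.png",im[:,:,::-1])
    m=eyes.camera_model(n); print(n,{k:(np.round(v,4).tolist() if hasattr(v,'shape') else v) for k,v in m.items()})
E
```

```text
pics
{'time_s': 0.0, 'q': array([ 9.39696337e-01,  1.81528591e-01,  1.60800309e+00,  8.63938096e-06,
        1.35382351e+00, -2.06289581e-01]), 'dq': array([-5.23595403e-05,  7.33148346e-04, -3.27524255e-04,  1.35766749e-03,
        3.51812218e-04, -4.69600473e-04]), 'joint_efforts': array([-1.96423271e-04, -4.44861245e+01, -3.51339912e+01, -2.88830179e-04,
        9.05823457e-03,  1.61025275e-05]), 'eef_pos': array([0.23663763, 0.52346008, 0.24139353]), 'eef_rot': array([ 0.59358652, -0.38357746,  0.59475209,  0.38313618]), 'wrist_force': array([ 0.48795665, -0.1237901 , -0.01076765]), 'torque': array([ 0.00065873, -0.02247117, -0.00774618]), 'opening': 1.000383487481864} 0.011
scene {'vertical_fov': 42.256424834813494, 'cx': 317.42696863487004, 'cy': 247.73955756003207, 'pose': [[-0.7888, -0.3727, 0.4888, 1.1237], [0.6144, -0.5034, 0.6076, 0.5856], [0.0196, 0.7795, 0.6261, 0.7596], [0.0, 0.0, 0.0, 1.0]]}
top {'vertical_fov': 43.23316454807534, 'cx': 320.0005615134921, 'cy': 243.7535988767232, 'pose': [[0.0433, 0.9771, -0.2082, 0.512], [-0.9991, 0.0431, -0.0059, 0.0009], [0.0032, 0.2082, 0.9781, 0.94], [0.0, 0.0, 0.0, 1.0]]}
```

View pics/scene0.png

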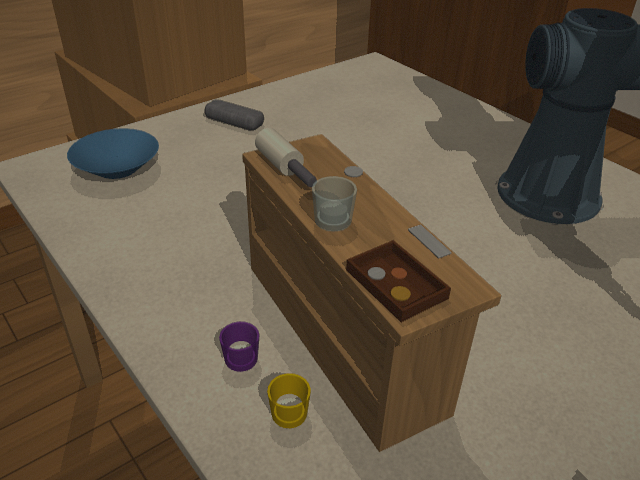

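View pics/top0.png

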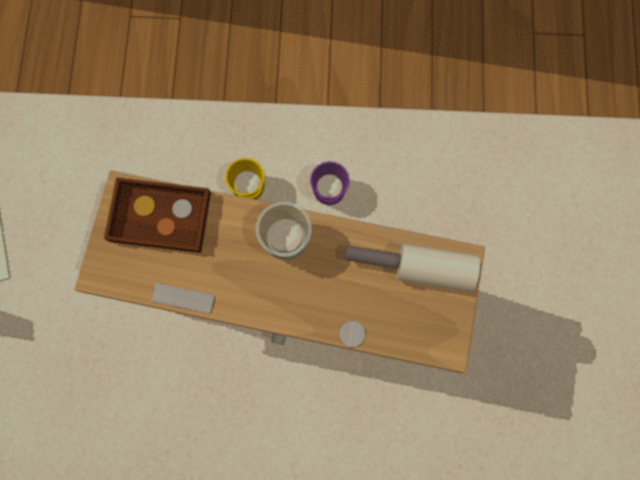

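The scene camera looks from behind the organiser and the top camera from above. The round steel disc is at top (352,334) and scene (354,172), and the oblong plate is at top (183,298) and scene (428,240). A downward-pointing tool can't reach under the lip, so I need a stick to push with. I'll measure the candidates, including the grey cylinder at scene (235,115).

```bash
cat > h.py <<'E'
import numpy as np, cv2
from bench import ctrl, eyes
M={n:eyes.camera_model(n) for n in("scene","top")}
def ray(n,u,v):
    m=M[n];f=240/np.tan(np.radians(m["vertical_fov"])/2);P=np.array(m["pose"])
    d=P[:3,:3]@np.array([(u-m["cx"])/f,-(v-m["cy"])/f,-1]);return P[:3,3],d/np.linalg.norm(d)
def atz(n,u,v,z):
    o,d=ray(n,u,v);return o+d*(z-o[2])/d[2]
def tri(a,b):
    (o1,d1),(o2,d2)=ray("scene",*a),ray("top",*b)
    s=np.linalg.lstsq(np.c_[d1,-d2],o2-o1,rcond=None)[0]
    p,q=o1+s[0]*d1,o2+s[1]*d2;return (p+q)/2,np.linalg.norm(p-q)
def proj(n,p):
    m=M[n];f=240/np.tan(np.radians(m["vertical_fov"])/2);P=np.array(m["pose"])
    c=P[:3,:3].T@(np.array(p)-P[:3,3]);return m["cx"]+f*c[0]/-c[2],m["cy"]-f*c[1]/-c[2]
E
python3 - <<'E'
from h import *
np.set_printoptions(precision=4,suppress=True)
for n,a,b in [("disc",(354,172),(352,334)),("bar",(428,240),(183,298)),("cornerFL",(499,297),(77,291)),("cornerBR",(321,136),(465,370))]:
    print(n,*tri(a,b))
print("top z .243", [atz("top",*p,.243) for p in [(110,172),(484,246),(465,370),(77,291),(352,334),(183,298)]])
print("cyl ends", atz("scene",208,108,.015),atz("scene",260,122,.015), atz("scene",235,115,.02))
print("left obj",atz("top",3,240,0), atz("scene",580,475,0))
s=cv2.imread("pics/scene0.png")
cv2.imwrite("pics/crop1.png",cv2.resize(s[80:200,180:380],None,fx=4,fy=4,interpolation=2))
E
```

```text
disc [ 0.556  -0.035   0.2408] 0.0026759581292688807
bar [0.5894 0.1603 0.243 ] 7.765555577466757e-05
cornerFL [0.593  0.2869 0.2347] 0.00037402252608324164
cornerBR [ 0.5209 -0.1647  0.2362] 0.003869358275950767
top z .243 [array([0.7375, 0.2619, 0.243 ]), array([ 0.6661, -0.1877,  0.243 ]), array([ 0.5221, -0.1645,  0.243 ]), array([0.5922, 0.2833, 0.243 ]), array([ 0.5568, -0.0359,  0.243 ]), array([0.5894, 0.1603, 0.243 ])]
cyl ends [ 0.4127 -0.7737  0.015 ] [ 0.3455 -0.6282  0.015 ] [ 0.3814 -0.6896  0.02  ]
left obj [0.696  0.5092 0.    ] [0.5468 0.4479 0.    ]
```

View pics/crop1.png

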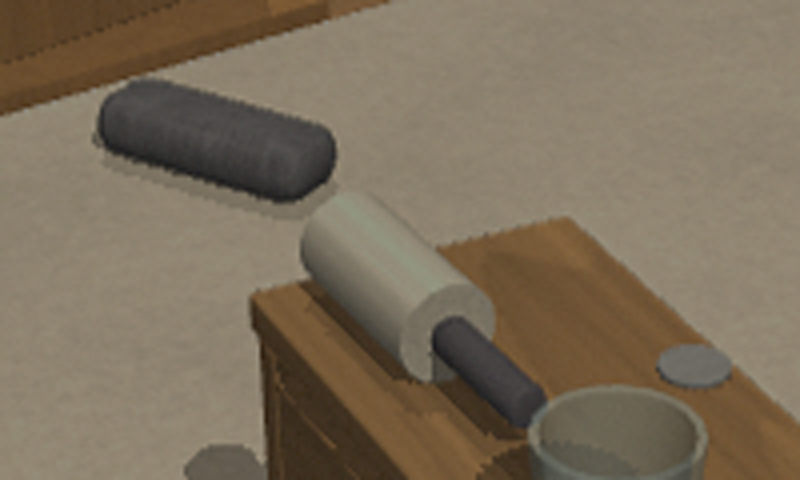

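```bash
python3 - <<'E'
import cv2,numpy as np
s=cv2.imread("pics/scene0.png");t=cv2.imread("pics/top0.png")
a=cv2.resize(s[90:140,190:280],None,fx=8,fy=8,interpolation=0)
b=cv2.resize(t[190:350,0:60],None,fx=2.5,fy=2.5,interpolation=2)
c=cv2.resize(s[440:480,540:640],None,fx=4,fy=4,interpolation=2)
W=np.zeros((580,800,3),np.uint8);W[:400,:720]=a;W[180:580,650:800]=b[:,:150];W[405:565,:400]=c
cv2.imwrite("pics/crop2.png",W)
g=s[90:140,190:280].astype(int); print(g[10:40:3,45].tolist())
E
```

```text
[[111, 131, 142], [115, 137, 147], [70, 70, 74], [74, 77, 80], [71, 74, 76], [74, 75, 78], [63, 65, 66], [53, 54, 55], [41, 41, 41], [95, 111, 119]]
```

View pics/crop2.png

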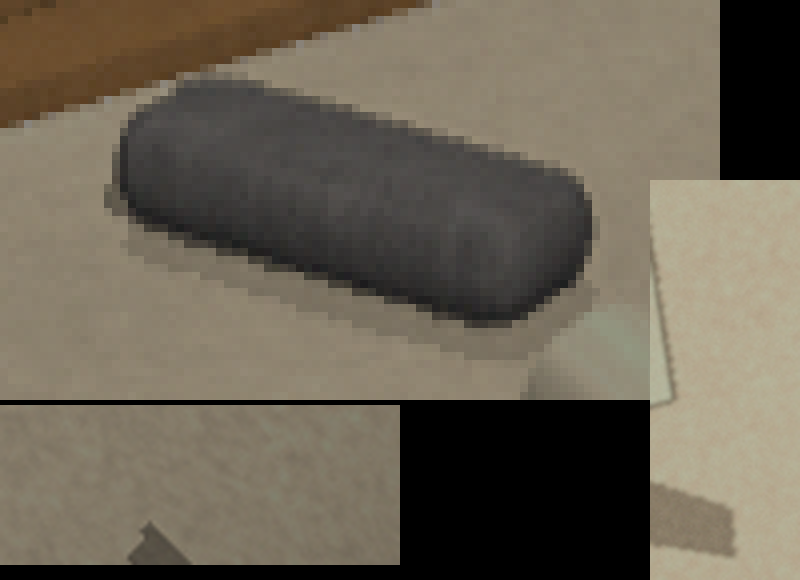

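```bash
cat > fit.py <<'E'
from h import *
from scipy.optimize import minimize
np.set_printoptions(precision=4,suppress=True)
s=cv2.imread("pics/scene0.png").astype(int)
mask=((s.max(2)<96)&(s.max(2)-s.min(2)<14)).astype(np.uint8); mask[:95]=0;mask[135:]=0;mask[:,:190]=0;mask[:,275:]=0
n,l,st,c=cv2.connectedComponentsWithStats(mask);k=1+np.argmax(st[1:,4]);mask=(l==k).astype(np.uint8);print(st[k])
S=4
big=cv2.resize(mask[90:140,195:275].astype(np.float32),None,fx=S,fy=S,interpolation=cv2.INTER_CUBIC)>.5
a=np.random.default_rng(0).normal(size=(300,3));a/=np.linalg.norm(a,axis=1)[:,None]
def sil(p,H):
    x,y,yaw,L,W,r=p; r=min(abs(r),H/2,W/2)
    P=[]
    for i in(-1,1):
        for j in(-1,1):
            for k in(-1,1):
                P.append(a*r+[i*(L/2-r),j*(W/2-r),k*(H/2-r)+H/2])
    P=np.vstack(P);c,s_=np.cos(yaw),np.sin(yaw)
    P=np.c_[x+c*P[:,0]-s_*P[:,1],y+s_*P[:,0]+c*P[:,1],P[:,2]]
    m=M["scene"];f=240/np.tan(np.radians(m["vertical_fov"])/2);T=np.array(m["pose"])
    C=(P-T[:3,3])@T[:3,:3];u=m["cx"]+f*C[:,0]/-C[:,2];v=m["cy"]-f*C[:,1]/-C[:,2]
    h=cv2.convexHull(np.c_[(u-195+.5)*S-.5,(v-90+.5)*S-.5].astype(np.float32))
    im=np.zeros(big.shape,np.uint8);cv2.fillPoly(im,[np.round(h*16).astype(np.int32)],1,shift=4);return im
def cost(p,H): return (sil(p,H)!=big).sum()/S/S
for H in(.03,.036,.042,.048):
    best=None
    for W0 in(.045,.06):
        p=np.array([.379,-.69,-1.14,.15,W0,H*.4])
        r=minimize(cost,p,args=(H,),method="Nelder-Mead",options=dict(maxiter=900,initial_simplex=np.vstack([p]+[p+np.eye(6)[i]*[.01,.01,.1,.01,.01,-.005][i] for i in range(6)])))
        if best is None or r.fun<best.fun:best=r
    print(H,best.fun,best.x)
E
python3 fit.py
```

```text
[ 205  100   59   31 1169]
0.03 53.0625 [ 0.378  -0.7024 -1.1813  0.1497  0.0585  0.0043]
0.036 38.5625 [ 0.3811 -0.6967 -1.1818  0.1534  0.0577  0.0099]
0.042 39.0625 [ 0.3842 -0.6918 -1.1674  0.1575  0.0574  0.016 ]
0.048 50.5 [ 0.387  -0.6861 -1.1461  0.1628  0.0573  0.0229]
```

Candidates seen:
- **Round switch:** its plate is the round disc at top (352,334), scene (354,172). That is the target.
- **Bar switch:** its plate is the oblong at top (183,298). That one must not be pressed.
- **Other round things:** coins in the tray and the clear tealight at top (284,231) stay put. The purple (330,183) and yellow (246,179) cups are decoys.
- **Push stick:** the grey case at scene (235,115), about 155x57x40 mm, lies loose on the table.

I'll fetch the case first.

step_arm --pt "183 -323 58" --pt "183 -323 58" --pt "183 -323 58" --pt "183 -323 58" --pt "183 -323 58" --pt "183 -323 58" --pt "183 -323 58" --pt "193 -623 58" --pt "193 -623 58" --pt "193 -623 58" --spin '[-0.745,-0.745,-0.745,-0.745,-0.745,-0.745,-0.745,-0.745,-0.745,-0.745]' --fingers '[100,100,100,100,100,100,100,100,100,100]'

```text
time_s: 1.1
eef_pos: [0.4175, 0.0716, 0.298]
eef_rot: [0.693, -0.141, 0.693, 0.141]
wrist_force: [0.3, 0.3, -0.5]
opening: 1.0
```

step_arm --pt "0 -150 0" --pt "0 -150 0" --pt "0 -150 0" --pt "-50 -690 -120" --pt "-50 -690 -120" --pt "-50 -690 -120" --pt "-50 -690 -120" --pt "-50 -690 -120" --pt "-50 -690 -120" --pt "-50 -690 -120" --spin '[0,0,0,0,0,0,0,0,0,0]' --fingers '[100,100,100,100,100,100,100,100,100,100]'

```text
time_s: 2.1
eef_pos: [0.3856, -0.4187, 0.2216]
eef_rot: [0.693, -0.14, 0.693, 0.141]
wrist_force: [0.7, 0.1, 0.9]
opening: 0.998
```

```bash
python3 - <<'E'
from bench import ctrl
import numpy as np
eyes=0
o=ctrl.get_obs();print(o["time_s"],np.round(o["eef_pos"],4),np.round(o["q"],2),np.round(o["dq"],2))
E
```

```text
2.1 [ 0.3856 -0.4187  0.2216] [-1.03  0.19  1.64  0.    1.31 -1.44] [-0.54  0.8  -0.7   0.   -0.12 -0.54]
```

step_arm --pt "-15 -223 -105" --pt "-15 -223 -105" --pt "-15 -223 -105" --pt "-15 -223 -105" --pt "-15 -223 -105" --pt "-15 -223 -105" --pt "-15 -223 -105" --pt "-15 -223 -105" --spin '[0,0,0,0,0,0,0,0]' --fingers '[100,100,100,100,100,100,100,100]'

```text
time_s: 2.9
eef_pos: [0.3719, -0.6393, 0.1181]
eef_rot: [0.693, -0.141, 0.693, 0.141]
wrist_force: [-0.3, -0.5, 0.9]
opening: 1.001
```

```bash
python3 - <<'E'
from h import *
im=eyes.camera("scene")[:,:,::-1]
o=ctrl.get_obs();print(o["time_s"],np.round(o["eef_pos"],4),np.round(o["dq"],3))
p=o["eef_pos"]
print(proj("scene",p),proj("scene",[p[0],p[1],p[2]-.011]))
cv2.imwrite("pics/s1.png",cv2.resize(im[20:160,150:350],None,fx=4,fy=4,interpolation=2))
E
```

```text
2.95 [ 0.3722 -0.6394  0.1191] [ 0.005 -0.019  0.    -0.001 -0.001  0.001]
(np.float64(246.64277212127013), np.float64(84.50424950883567)) (np.float64(246.87555146316947), np.float64(88.74913168981993))
```

View pics/s1.png

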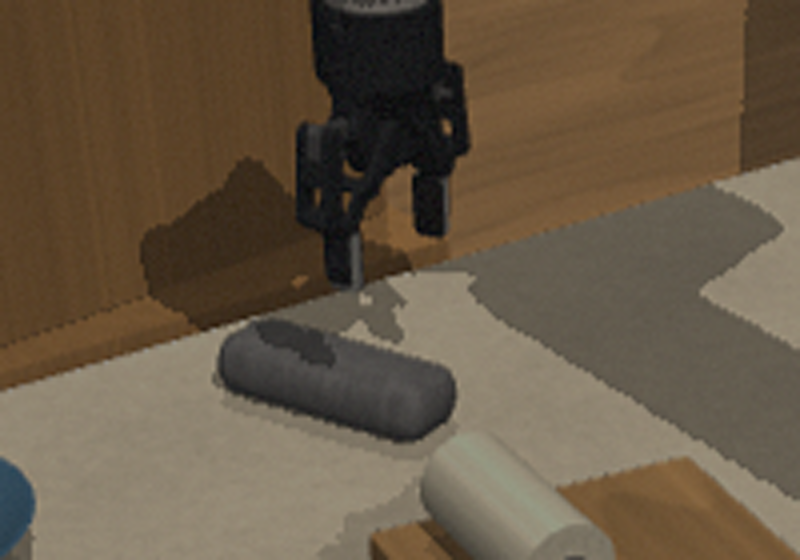

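Picture: the case lies at crop (335,380), with the gripper over its robot-side end. I'll go down over it and close.

step_arm --pt "-3 -23 -20" --pt "-3 -23 -60" --pt "-3 -23 -85" --pt "-3 -23 -102" --pt "-3 -23 -102" --pt "-3 -23 -102" --spin '[0,0,0,0,0,0]' --fingers '[100,100,100,100,100,100]'

```text
time_s: 3.55
eef_pos: [0.3692, -0.6633, 0.0175]
eef_rot: [0.693, -0.142, 0.693, 0.14]
wrist_force: [0.1, 0.5, 0.3]
opening: 1.0
```

```bash
python3 - <<'E'
from h import *
im=eyes.camera("scene")[:,:,::-1]
o=ctrl.get_obs();print(o["time_s"],np.round(o["eef_pos"],4),np.round(o["wrist_force"],2))
cv2.imwrite("pics/s2.png",cv2.resize(im[60:160,170:310],None,fx=5,fy=5,interpolation=2))
E
```

```text
3.6 [ 0.3693 -0.664   0.0184] [-0.01 -0.53  0.2 ]
```

View pics/s2.png

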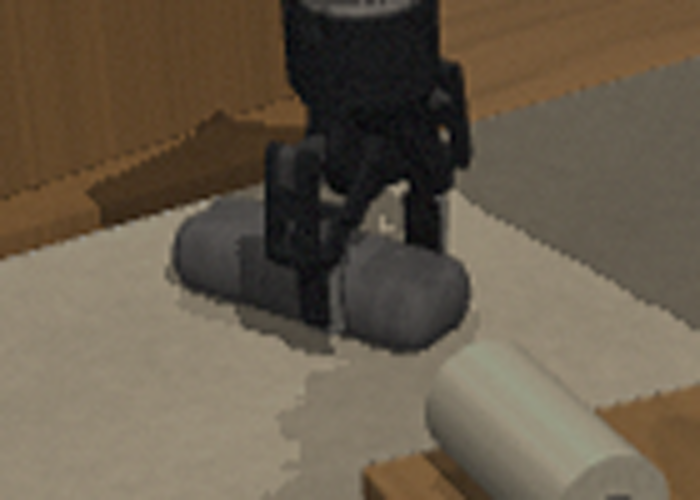

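The fingers straddle the case near its robot-side end, with crop (315,290) on the near finger. Next I close and lift.

step_arm --pt "0 0 0" --pt "0 0 0" --pt "0 0 0" --pt "0 0 0" --pt "0 0 0" --pt "0 0 0" --pt "0 0 0" --pt "0 0 0" --spin '[0,0,0,0,0,0,0,0]' --fingers '[0,0,0,0,0,0,0,0]'

```text
time_s: 4.4
eef_pos: [0.3684, -0.6629, 0.0155]
eef_rot: [0.693, -0.141, 0.693, 0.141]
wrist_force: [-0.5, -1.4, 0.2]
opening: 0.002
```

step_arm --pt "0 0 10" --pt "0 0 30" --pt "0 0 70" --pt "0 0 110" --pt "0 0 120" --pt "0 0 120" --pt "0 0 120" --spin '[0,0,0,0,0,0,0]' --fingers '[0,0,0,0,0,0,0]'

```text
time_s: 5.1
eef_pos: [0.3683, -0.6625, 0.1356]
eef_rot: [0.693, -0.141, 0.693, 0.141]
wrist_force: [-0.1, 1.3, -0.5]
opening: 0.003
```

```bash
python3 - <<'E'
from h import *
im=eyes.camera("scene")[:,:,::-1]
o=ctrl.get_obs();print(o["time_s"],np.round(o["eef_pos"],4),np.round(o["wrist_force"],2),np.round(o["torque"],3),o["opening"])
cv2.imwrite("pics/s3.png",cv2.resize(im[10:150,150:350],None,fx=4,fy=4,interpolation=2))
E
```

```text
5.15 [ 0.368  -0.6619  0.1341] [ 0.29 -0.99 -0.85] [0.002 0.008 0.02 ] 0.00017095676480975692
```

View pics/s3.png

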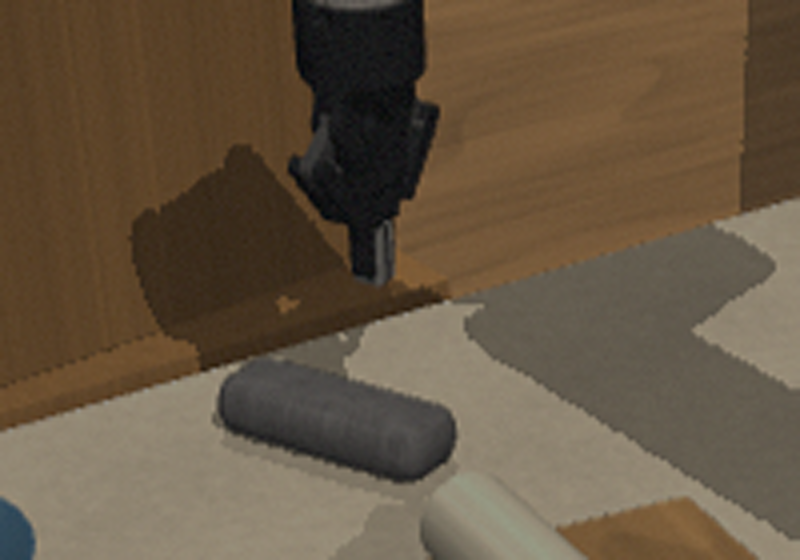

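```bash
python3 - <<'E'
from h import *
im=eyes.camera("scene")[:,:,::-1].copy(); t=eyes.camera("top")[:,:,::-1].copy()
cv2.imwrite("pics/s4.png",im);cv2.imwrite("pics/t4.png",t)
a=cv2.imread("pics/scene0.png").astype(int)
def mk(s):
    s=s.astype(int);m=((s.max(2)<96)&(s.max(2)-s.min(2)<14)).astype(np.uint8);m[:95]=0;m[135:]=0;m[:,:190]=0;m[:,275:]=0
    n,l,st,c=cv2.connectedComponentsWithStats(m);k=1+np.argmax(st[1:,4]);return st[k],c[k]
print(mk(a),mk(im))
o=ctrl.get_obs();print(o["time_s"],proj("scene",o["eef_pos"]))
crop=lambda i,r,c,f:cv2.resize(i[r[0]:r[1],c[0]:c[1]],None,fx=f,fy=f,interpolation=2)
cv2.imwrite("pics/t4c.png",crop(t,(140,380),(230,500),2.9))
E
```

```text
(array([ 205,  100,   59,   31, 1169], dtype=int32), array([233.88451668, 114.70915312])) (array([ 204,   99,   60,   32, 1175], dtype=int32), array([233.80680851, 114.55574468]))
5.25 (np.float64(242.8930246678334), np.float64(75.57621661334963))
```

View pics/s4.png

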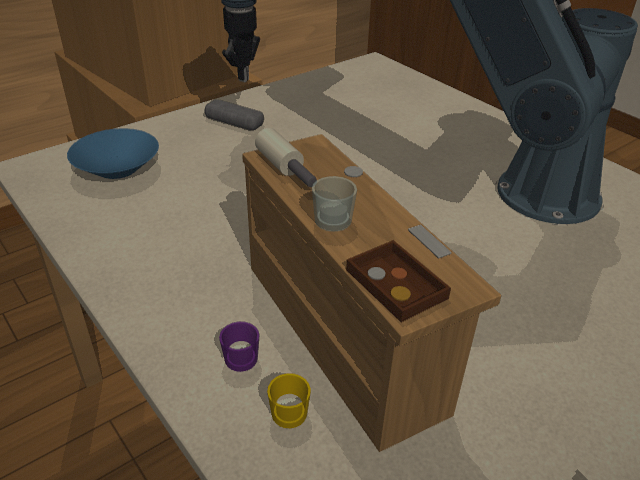

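View pics/t4c.png

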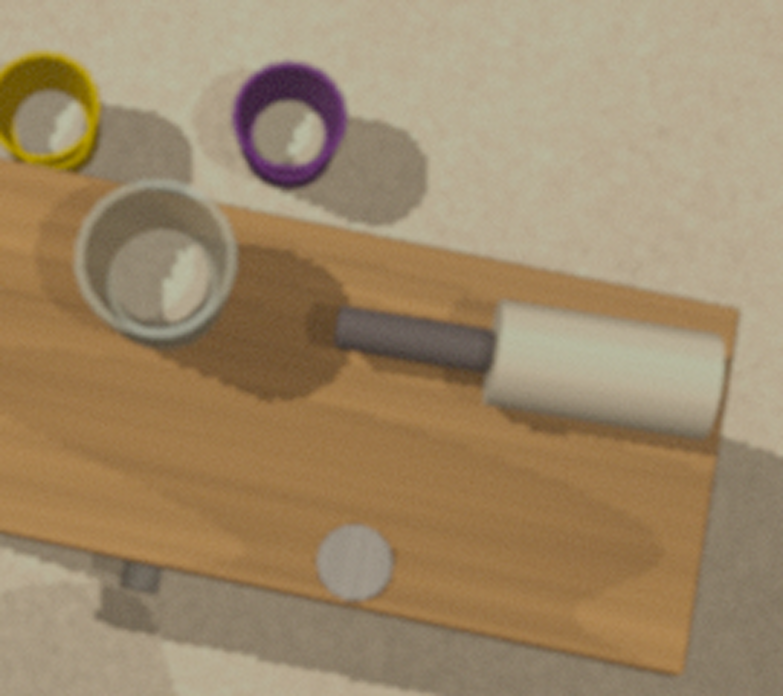

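The closed fingers passed through the grey case and it didn't move at all, so it isn't a solid object. The only other stick is the lint roller on the ledge. I'll measure it in both views.

```bash
python3 - <<'E'
from h import *
np.set_printoptions(precision=4,suppress=True)
s=cv2.imread("pics/scene0.png");t=cv2.imread("pics/top0.png")
W=np.zeros((600,800,3),np.uint8)
a=cv2.resize(s[120:195,245:325],None,fx=5,fy=5,interpolation=2);b=cv2.resize(t[225:305,335:495],None,fx=5,fy=5,interpolation=2)
cv2.imwrite("pics/ra.png",cv2.resize(s[120:195,245:325],None,fx=8,fy=8,interpolation=2));cv2.imwrite("pics/rb.png",b)
E
```

```text
(no output)
```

View pics/ra.png

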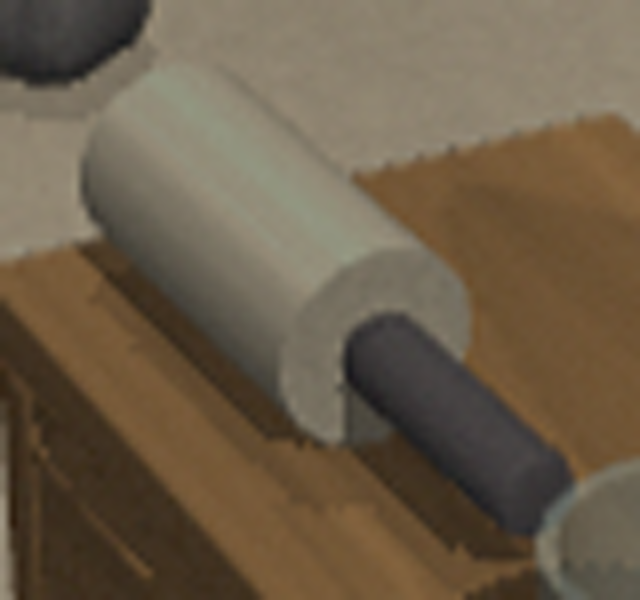

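View pics/rb.png

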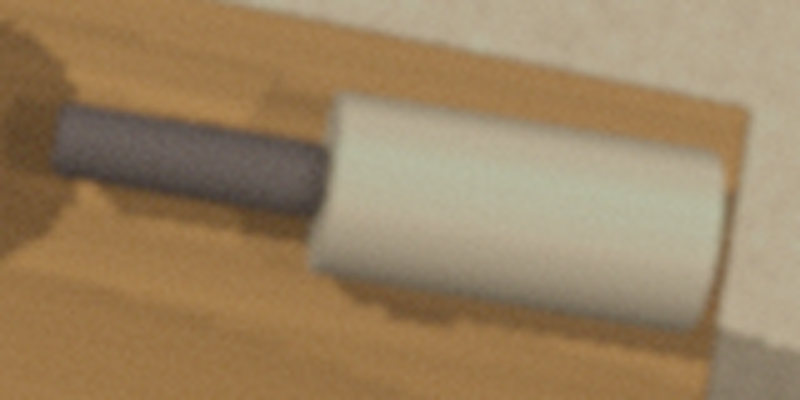

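```bash
python3 - <<'E'
from h import *
np.set_printoptions(precision=4,suppress=True)
print(tri((291.9,163.1),(400,261.4)),tri((313.1,181.5),(346.6,253)))
for z in(.263,.266):
    e=[atz("top",*p,z) for p in((346.6,253),(400,261.4),(477.8,273))]
    print(e,np.linalg.norm(e[0]-e[1]),np.linalg.norm(e[1]-e[2]),np.arctan2(*(e[0]-e[2])[[1,0]]))
    print("dia",np.linalg.norm(atz("top",335+335/5,225+95/5,z)-atz("top",335+315/5,225+265/5,z)),"hd",np.linalg.norm(atz("top",335+200/5,225+122/5,z)-atz("top",335+190/5,225+192/5,z)))
th=-.157
E
```

```text
(array([ 0.6391, -0.0862,  0.2617]), np.float64(0.001906651216257462)) (array([ 0.6457, -0.0248,  0.2625]), np.float64(0.0027307418178738503))
[array([ 0.6466, -0.0257,  0.263 ]), array([ 0.6396, -0.0867,  0.263 ]), array([ 0.6301, -0.1749,  0.263 ])] 0.061364378885221914 0.08875014209970095 1.460454659868584
dia 0.039671196973562535 hd 0.016423171876975395
[array([ 0.646 , -0.0256,  0.266 ]), array([ 0.639 , -0.0863,  0.266 ]), array([ 0.6296, -0.1741,  0.266 ])] 0.061092439527921906 0.08835684134376859 1.460454659868584
dia 0.03949539205213588 hd 0.016350391757854514
```

step_arm --pt "0 0 206" --pt "0 0 206" --pt "0 0 206" --pt "20 60 206" --pt "267 536 206" --pt "267 536 206" --pt "267 536 206" --pt "267 536 206" --pt "267 536 206" --pt "267 536 206" --spin '[0,0,0,-0.1,-0.51,-0.51,-0.51,-0.51,-0.51,-0.51]' --fingers '[90,90,90,90,90,90,90,90,90,90]'

```text
time_s: 6.25
eef_pos: [0.5167, -0.3581, 0.3293]
eef_rot: [0.705, 0.039, 0.707, -0.038]
wrist_force: [0.0, 0.7, 0.2]
opening: 0.901
```

step_arm --pt "105 212 5" --pt "105 212 5" --pt "105 212 5" --pt "105 212 5" --pt "105 212 5" --pt "105 212 5" --pt "105 212 5" --pt "105 212 5" --spin '[0,0,0,0,0,0,0,0]' --fingers '[100,100,100,100,100,100,100,100]'

```text
time_s: 7.05
eef_pos: [0.6208, -0.1493, 0.3348]
eef_rot: [0.705, 0.039, 0.707, -0.039]
wrist_force: [0.7, -0.4, -0.1]
opening: 1.002
```

```bash
python3 - <<'E'
from h import *
from scipy.spatial.transform import Rotation as R
im=eyes.camera("top")[:,:,::-1]
o=ctrl.get_obs();z=R.from_quat(o["eef_rot"],scalar_first=True).as_matrix()[:,2];print(o["time_s"],np.round(o["eef_pos"],4),np.arctan2(z[1],z[0]),o["q"].round(2))
cv2.imwrite("pics/t5.png",cv2.resize(im[180:400,300:500],None,fx=2.7,fy=2.7,interpolation=2))
E
```

```text
7.1 [ 0.6208 -0.1496  0.3351] -0.11068061944014701 [-0.42  0.27  1.32 -0.    1.56 -0.31]
```

View pics/t5.png

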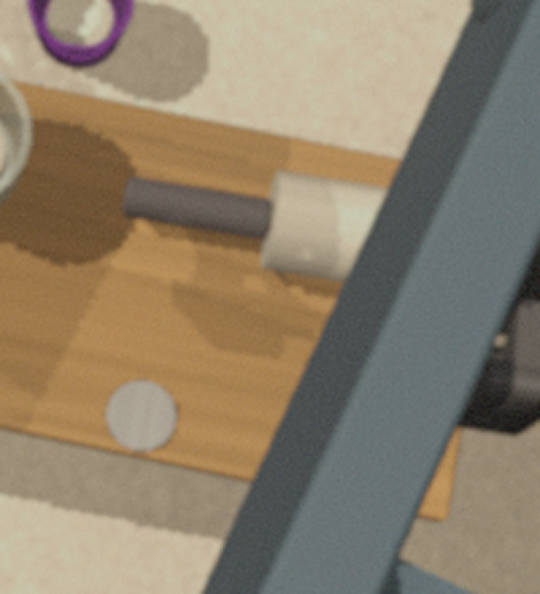

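The roller hasn't moved, with its face at crop (268,220), and the steady pose matches the command. I'm going down over the roller, then closing.

step_arm --pt "14 24 0" --pt "14 24 -15" --pt "14 24 -40" --pt "14 24 -60" --pt "14 24 -72" --pt "14 24 -76" --pt "14 24 -76" --spin '[0,0,0,0,0,0,0]' --fingers '[100,100,100,100,100,100,100]'

```text
time_s: 7.8
eef_pos: [0.635, -0.125, 0.2595]
eef_rot: [0.706, 0.039, 0.706, -0.039]
wrist_force: [0.1, -0.5, 0.1]
opening: 1.0
```

step_arm --pt "0 0 0" --pt "0 0 0" --pt "0 0 0" --pt "0 0 0" --pt "0 0 0" --pt "0 0 0" --pt "0 0 0" --spin '[0,0,0,0,0,0,0]' --fingers '[0,0,0,0,0,0,0]'

```text
time_s: 8.5
eef_pos: [0.6358, -0.1244, 0.2609]
eef_rot: [0.707, 0.038, 0.705, -0.039]
wrist_force: [-0.2, -0.1, 5.7]
opening: 0.419
```

```bash
python3 - <<'E'
from h import *
im=eyes.camera("scene")[:,:,::-1]
o=ctrl.get_obs();print(o["time_s"],np.round(o["eef_pos"],4),o["wrist_force"].round(1),o["opening"])
cv2.imwrite("pics/s6.png",cv2.resize(im[40:240,200:440],None,fx=3,fy=3,interpolation=2))
E
```

```text
8.55 [ 0.6358 -0.1244  0.2609] [-0.9  0.1  5.5] 0.41400848273642754
```

View pics/s6.png

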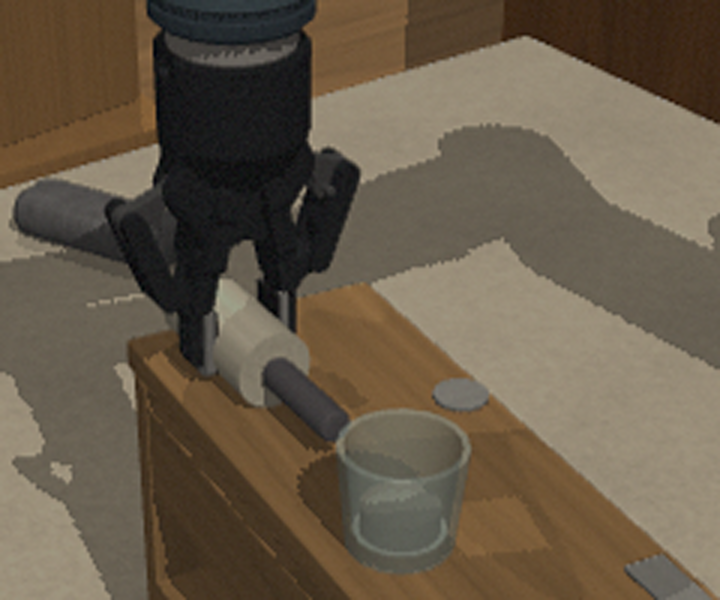

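The roller is solid: the fingers stopped at 35 mm on it, at crop (235,340). Lifting it clear now.

step_arm --pt "0 0 6" --pt "0 0 20" --pt "0 0 50" --pt "0 0 80" --pt "0 0 90" --pt "0 0 90" --pt "0 0 90" --spin '[0,0,0,0,0,0,0]' --fingers '[0,0,0,0,0,0,0]'

```text
time_s: 9.25
eef_pos: [0.6349, -0.1241, 0.3485]
eef_rot: [0.705, 0.039, 0.707, -0.038]
wrist_force: [-0.7, 0.2, -1.3]
opening: 0.411
```

```bash
python3 - <<'E'
from h import *
im=eyes.camera("scene")[:,:,::-1]
o=ctrl.get_obs();print(o["time_s"],np.round(o["eef_pos"],4),o["wrist_force"].round(1),o["torque"].round(2),o["opening"])
cv2.imwrite("pics/s7.png",cv2.resize(im[10:210,200:440],None,fx=3,fy=3,interpolation=2))
E
```

```text
9.3 [ 0.6347 -0.124   0.3478] [-0.4  0.9 -2.1] [ 0.04  0.   -0.06] 0.4167714369650706
```

View pics/s7.png

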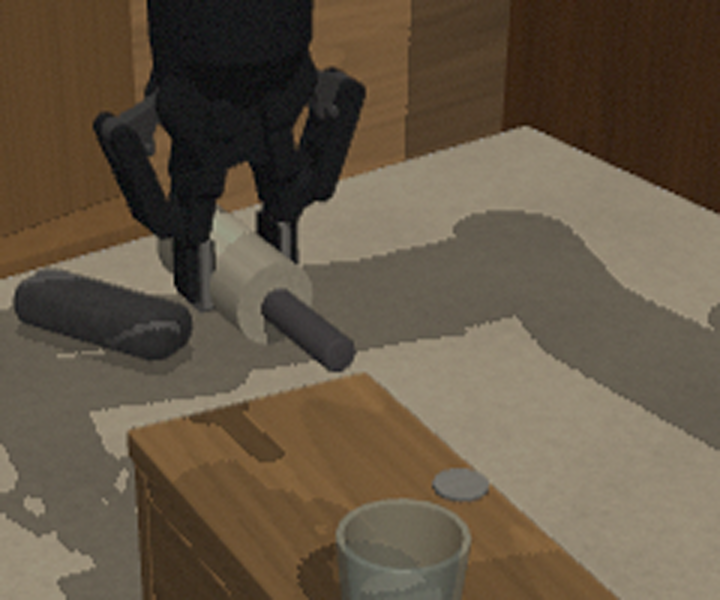

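```bash
python3 - <<'E'
from h import *
for z in (.343,.349,.355): print(z,proj("scene",(.6457,-.0248,z)),proj("scene",(.639,-.0865,z)))
E
```

```text
0.343 (np.float64(313.02109791033524), np.float64(132.40390440924605)) (np.float64(290.8583772538247), np.float64(114.58878485740345))
0.349 (np.float64(313.08661066351465), np.float64(128.52933723585775)) (np.float64(290.82865703460885), np.float64(110.81508233606647))
0.355 (np.float64(313.15269724723527), np.float64(124.62083247215246)) (np.float64(290.7986883034424), np.float64(107.00982519637824))
```

```bash
python3 - <<'E'
import cv2
im=cv2.imread("pics/s7.png");cv2.imwrite("pics/s7c.png",cv2.resize(im[200:400,150:390],None,fx=3.3,fy=3,interpolation=2))
E
```

```text
(no output)
```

View pics/s7c.png

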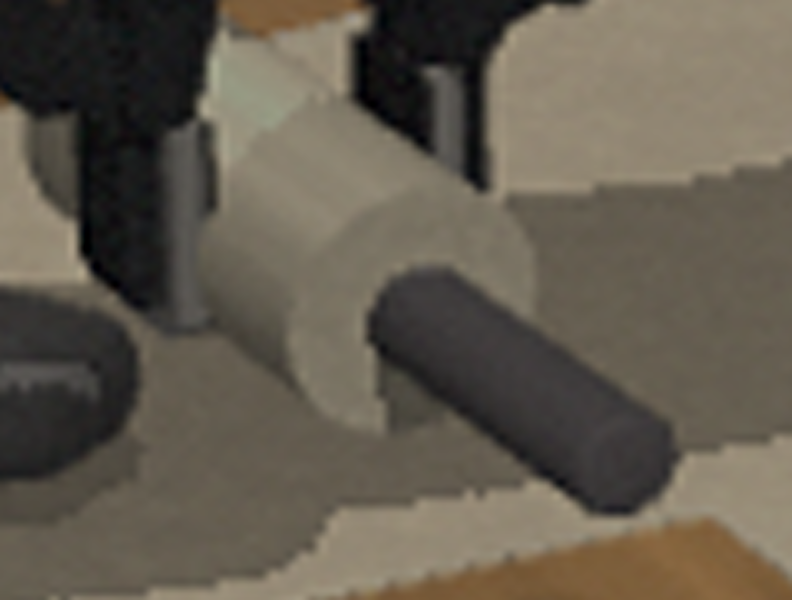

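Handle end at scene (313.1,127.8) and face at (291.9,111.1) put the roller level, with its axis 2 mm above the TCP. Now I bring it round to the front with the handle pointing into the organiser.

step_arm --pt "-60 25 0" --pt "-264 118 0" --pt "-264 118 0" --pt "-264 118 0" --pt "-264 118 0" --pt "-264 118 0" --pt "-264 118 0" --pt "-264 118 0" --pt "-264 118 0" --pt "-264 118 0" --spin '[-0.13,-0.28,-0.43,-0.58,-0.73,-0.88,-1.03,-1.18,-1.33,-1.48]' --fingers '[0,0,0,0,0,0,0,0,0,0]'

```text
time_s: 10.3
eef_pos: [0.3706, -0.006, 0.3483]
eef_rot: [-0.493, -0.506, -0.495, 0.506]
wrist_force: [0.2, 0.2, -0.9]
opening: 0.413
```

```bash
cat > st.py <<'E'
from h import *
from scipy.spatial.transform import Rotation as R
def st():
    o=ctrl.get_obs();z=R.from_quat(o["eef_rot"],scalar_first=True).as_matrix()[:,2];print(round(o["time_s"],2),np.round(o["eef_pos"],4),"jaw",round(np.arctan2(z[1],z[0]),3),"F",o["wrist_force"].round(1),"T",o["torque"].round(2),round(o["opening"],3),o["q"].round(2))
if __name__=="__main__": st()
E
python3 st.py
```

```text
10.3 [ 0.3706 -0.006   0.3483] jaw -1.595 F [ 0.2  0.2 -0.9] T [ 0.    0.01 -0.02] 0.413 [-0.34 -0.39  1.91  0.    1.62  1.26]
```

step_arm --pt "0 0 -40" --pt "0 0 -90" --pt "0 0 -140" --pt "0 0 -175" --pt "0 0 -184" --pt "0 0 -184" --pt "0 0 -184" --spin '[-0.133,-0.133,-0.133,-0.133,-0.133,-0.133,-0.133]' --fingers '[0,0,0,0,0,0,0]'

```text
time_s: 11.0
eef_pos: [0.3723, -0.0066, 0.1672]
eef_rot: [0.461, 0.537, 0.46, -0.536]
wrist_force: [0.1, 0.4, -0.2]
opening: 0.411
```

```bash
python3 - <<'E'
from st import *
im=eyes.camera("top")[:,:,::-1]
st()
print(proj("top",(.556-.017,-.035,.177)))
cv2.imwrite("pics/t8.png",im)
E
```

```text
11.05 [ 0.3728 -0.0068  0.1677] jaw -1.722 F [ 1.  -0.2 -1. ] T [ 0.05 -0.01 -0.02] 0.414 [-0.34 -0.22  2.16  0.    1.2   1.38]
(np.float64(347.9198772410319), np.float64(351.740520218554))
```

View pics/t8.png

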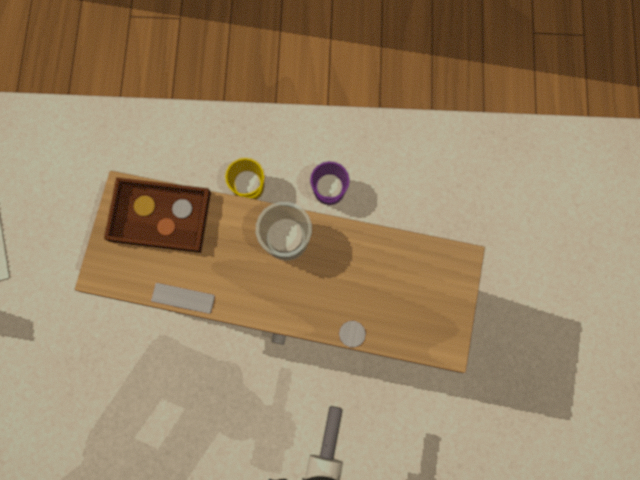

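```bash
python3 - <<'E'
from h import *
e,b=atz("top",334.2,408,.17),atz("top",327,457,.17);print(e,b)
d=(e-b)/np.linalg.norm(e-b);print(d,np.arctan2(d[1],d[0]))
s=np.array([.5562,-.0355,.17]);v=s-e;print("along from tip",v@d,"lateral",d[0]*v[1]-d[1]*v[0])
f=np.array([.988,-.156]);print("motion lateral", f[0]*v[1]-f[1]*v[0])
E
```

```text
[ 0.47044793 -0.0207812   0.17      ] [ 0.41284248 -0.01428564  0.17      ]
[ 0.99370264 -0.11204935  0.        ] -0.11228514660747628
along from tip 0.08686128860715335 lateral -0.00501764614021985
motion lateral -0.0011648507415664873
```

The handle points at the switch, from base (327,457) to tip (334,408), and sits about 7 mm below it. I slide in underneath, 3 mm lower.

step_arm --pt "20 -3 -3" --pt "50 -8 -3" --pt "80 -13 -3" --pt "105 -16 -3" --pt "114 -18 -3" --pt "114 -18 -3" --pt "114 -18 -3" --spin '[0,0,0,0,0,0,0]' --fingers '[0,0,0,0,0,0,0]'

```text
time_s: 11.75
eef_pos: [0.4848, -0.0241, 0.1633]
eef_rot: [-0.461, -0.536, -0.461, 0.536]
wrist_force: [-1.3, -0.2, -1.4]
opening: 0.412
```

```bash
python3 - <<'E'
from st import *
im=eyes.camera("top")[:,:,::-1];im2=eyes.camera("scene")[:,:,::-1]
st()
cv2.imwrite("pics/t9.png",cv2.resize(im[200:480,220:500],None,fx=2,fy=2,interpolation=2))
cv2.imwrite("pics/s9.png",cv2.resize(im2[80:280,260:500],None,fx=3,fy=3,interpolation=2))
E
```

```text
11.85 [ 0.4844 -0.024   0.1631] jaw -1.722 F [-0.1  0.  -1. ] T [0.02 0.07 0.03] 0.412 [-0.29  0.07  1.9  -0.    1.17  1.43]
```

View pics/t9.png

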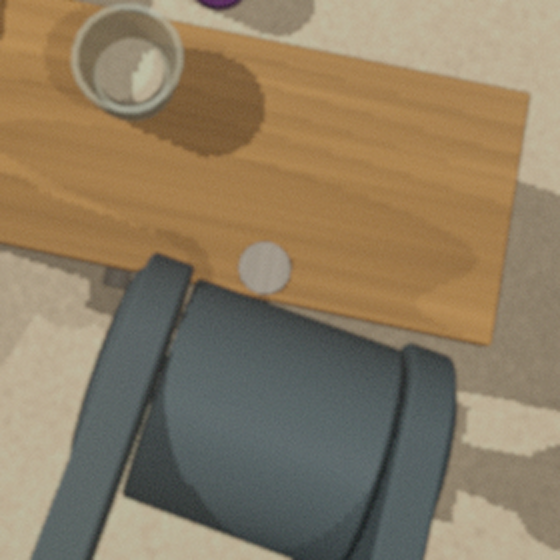

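View pics/s9.png

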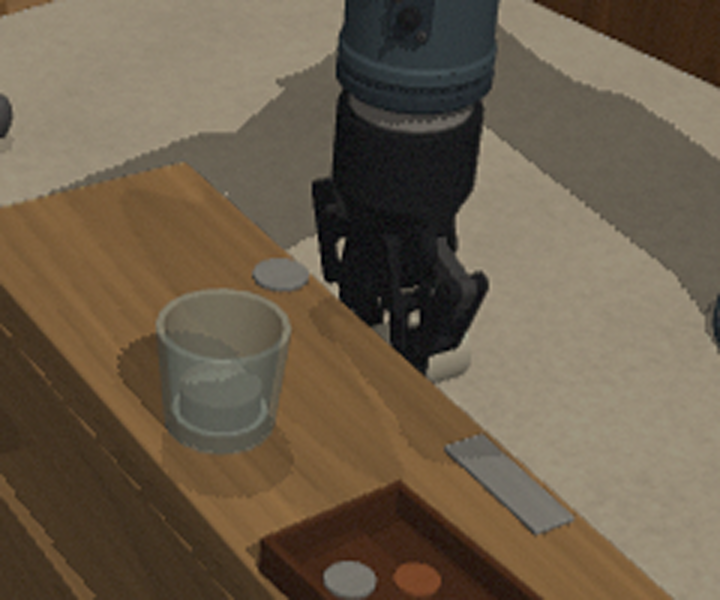

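The gripper body stands clear in front of the lip, and the handle reaches about 28 mm past the switch axis. Now slowly up, watching the force.

step_arm --pt "0 0 3" --pt "0 0 6" --pt "0 0 9" --pt "0 0 11" --pt "0 0 12" --pt "0 0 13" --pt "0 0 14" --pt "0 0 15" --spin '[0,0,0,0,0,0,0,0]' --fingers '[0,0,0,0,0,0,0,0]'

```text
time_s: 12.65
eef_pos: [0.4853, -0.0243, 0.1777]
eef_rot: [-0.461, -0.536, -0.461, 0.536]
wrist_force: [2.1, 0.1, -4.7]
opening: 0.413
```

```bash
python3 st.py
```

```text
12.65 [ 0.4853 -0.0243  0.1777] jaw -1.722 F [ 2.1  0.1 -4.7] T [-0.03  0.   -0.01] 0.413 [-0.29  0.05  1.89  0.    1.2   1.43]
```

step_arm --pt "0 0 1" --pt "0 0 2" --pt "0 0 3" --pt "0 0 4" --pt "0 0 4" --spin '[0,0,0,0,0]' --fingers '[0,0,0,0,0]'

```text
time_s: 13.15
eef_pos: [0.4854, -0.0243, 0.182]
eef_rot: [-0.461, -0.536, -0.461, 0.536]
wrist_force: [0.9, -0.2, -4.1]
opening: 0.415
```

step_arm --pt "0 0 1" --pt "0 0 2" --pt "0 0 2" --spin '[0,0,0]' --fingers '[0,0,0]'

```text
time_s: 13.45
eef_pos: [0.4854, -0.0243, 0.184]
eef_rot: [-0.461, -0.536, -0.461, 0.536]
wrist_force: [1.7, 0.5, -3.9]
opening: 0.412
```

```bash
python3 st.py
```

```text
13.45 [ 0.4854 -0.0243  0.184 ] jaw -1.722 F [ 1.7  0.5 -3.9] T [-0.03  0.02  0.  ] 0.412 [-0.29  0.04  1.88 -0.    1.22  1.43]
```

Steady force of about 3 N beyond the roller's weight, as expected while the switch slides. I continue 1 mm at a time to the hard stop.

step_arm --pt "0 0 1" --pt "0 0 1" --spin '[0,0]' --fingers '[0,0]'

```text
time_s: 13.65
eef_pos: [0.4853, -0.0243, 0.1846]
eef_rot: [-0.461, -0.536, -0.461, 0.536]
wrist_force: [2.8, -0.3, -6.9]
opening: 0.413
```

step_arm --pt "0 0 1" --pt "0 0 1" --spin '[0,0]' --fingers '[0,0]'

```text
time_s: 13.85
eef_pos: [0.4844, -0.024, 0.1853]
eef_rot: [-0.46, -0.536, -0.462, 0.537]
wrist_force: [-0.5, -0.1, -6.1]
opening: 0.409
```

step_arm --pt "0 0 1" --pt "0 0 1" --spin '[0,0]' --fingers '[0,0]'

```text
time_s: 14.05
eef_pos: [0.4843, -0.024, 0.1861]
eef_rot: [-0.46, -0.536, -0.462, 0.537]
wrist_force: [-1.5, -0.1, -9.7]
opening: 0.411
```

step_arm --pt "0 0 1" --pt "0 0 2" --pt "0 0 2" --spin '[0,0,0]' --fingers '[0,0,0]'

```text
time_s: 14.35
eef_pos: [0.4847, -0.0241, 0.1886]
eef_rot: [-0.46, -0.536, -0.461, 0.537]
wrist_force: [-3.3, 1.0, -10.0]
opening: 0.411
```

```bash
python3 st.py
```

```text
14.35 [ 0.4847 -0.0241  0.1886] jaw -1.722 F [ -3.3   1.  -10. ] T [ 0.08  1.16 -0.02] 0.411 [-0.29  0.04  1.88 -0.    1.23  1.43]
```

Past 0.185 the force climbed to 10 N, over three times the switching force, and then levelled off as the roller began to give in the grip. That means the switch is on its hard stop. Backing out to check the roller's tilt.

step_arm --pt "0 0 -8" --pt "0 0 -20" --pt "0 0 -24" --pt "-20 3 -24" --pt "-60 9 -24" --pt "-105 16 -24" --pt "-120 19 -24" --pt "-120 19 -24" --pt "-120 19 -24" --spin '[0,0,0,0,0,0,0,0,0]' --fingers '[0,0,0,0,0,0,0,0,0]'

```text
time_s: 15.25
eef_pos: [0.3668, -0.0058, 0.1657]
eef_rot: [0.462, 0.537, 0.46, -0.536]
wrist_force: [0.0, 0.3, -0.5]
opening: 0.415
```

step_arm --pt "0 0 50" --pt "0 0 100" --pt "0 0 150" --pt "0 0 185" --pt "0 0 190" --pt "0 0 190" --spin '[0,0,0,0,0,0]' --fingers '[0,0,0,0,0,0]'

```text
time_s: 15.85
eef_pos: [0.3669, -0.0058, 0.356]
eef_rot: [0.462, 0.537, 0.46, -0.536]
wrist_force: [-0.0, -1.0, -2.5]
opening: 0.413
```

```bash
python3 - <<'E'
from st import *
im2=eyes.camera("scene")[:,:,::-1];im=eyes.camera("top")[:,:,::-1]
st()
o=ctrl.get_obs()["eef_pos"];f=np.array([.99,-.13,0])
for dz in(-.008,0.002,.012): print(dz,proj("scene",o+f*.101+[0,0,dz]),proj("scene",o+f*.040+[0,0,dz]))
cv2.imwrite("pics/s10.png",im2)
cv2.imwrite("pics/t10.png",cv2.resize(im[200:480,220:500],None,fx=2,fy=2,interpolation=2))
E
```

```text
15.95 [ 0.3654 -0.0053  0.3534] jaw -1.722 F [ 0.1 -0.1 -1.5] T [-0.02 -0.02  0.06] 0.414 [-0.34 -0.4   1.92  0.    1.63  1.38]
-0.008 (np.float64(409.1757031248321), np.float64(99.33902702037756)) (np.float64(440.3700867775275), np.float64(91.28382741768925))
0.002 (np.float64(409.9148204819894), np.float64(93.21197990514864)) (np.float64(441.2923970538642), np.float64(85.26117122854751))
0.012 (np.float64(410.6638309075157), np.float64(87.00292240899108)) (np.float64(442.2267349020402), np.float64(79.1599753854114))
```

View pics/s10.png

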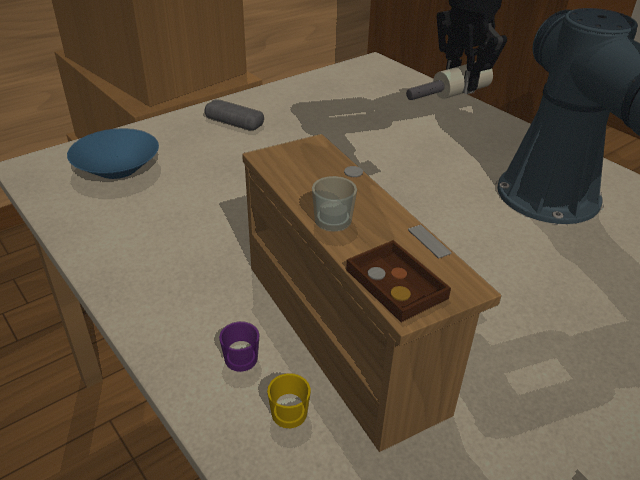

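```bash
python3 - <<'E'
import cv2
im=cv2.imread("pics/s10.png");cv2.imwrite("pics/s10c.png",cv2.resize(im[60:110,395:495],None,fx=8,fy=8,interpolation=2))
E
```

```text
(no output)
```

View pics/s10c.png

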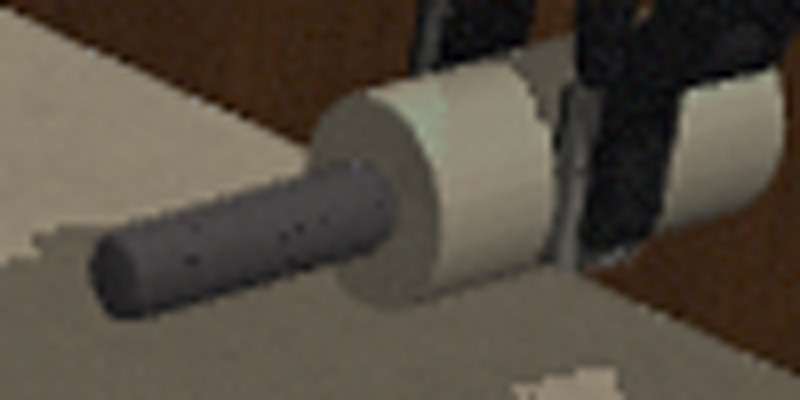

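View pics/t10.png

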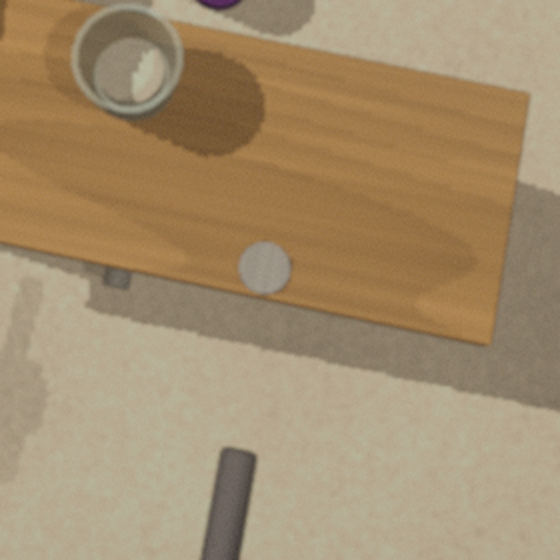

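The handle end is at scene (409.7,94.6), only about 2 mm lower than level, and the tealight is still in place. So the press reached about z 0.196 to 0.197 at the switch, at or past its full travel. I'm putting the roller back where it lay.

step_arm --pt "0 0 0" --pt "40 -18 0" --pt "80 -36 0" --pt "120 -54 0" --pt "160 -72 0" --pt "200 -90 0" --pt "235 -105 0" --pt "260 -115 0" --pt "270 -119 -3" --pt "270 -119 -3" --spin '[0.15,0.3,0.45,0.6,0.75,0.9,1.05,1.2,1.35,1.5]' --fingers '[0,0,0,0,0,0,0,0,0,0]'

```text
time_s: 16.95
eef_pos: [0.6358, -0.1249, 0.347]
eef_rot: [0.701, 0.077, 0.705, -0.076]
wrist_force: [-0.9, 0.4, -1.5]
opening: 0.415
```

step_arm --pt "0 0 0" --pt "0 0 -25" --pt "0 0 -50" --pt "0 0 -70" --pt "0 0 -80" --pt "0 0 -85" --pt "0 0 -85" --spin '[0.11,0.11,0.11,0.11,0.11,0.11,0.11]' --fingers '[0,0,0,0,0,0,0]'

```text
time_s: 17.65
eef_pos: [0.6351, -0.1242, 0.2657]
eef_rot: [0.705, 0.04, 0.707, -0.039]
wrist_force: [0.6, 0.5, -0.4]
opening: 0.415
```

```bash
python3 st.py
```

```text
17.65 [ 0.6351 -0.1242  0.2657] jaw -0.112 F [ 0.6  0.5 -0.4] T [-0.05  0.01  0.02] 0.415 [-0.38  0.32  1.39  0.    1.43 -0.26]
```

step_arm --pt "0 0 -2" --pt "0 0 -3" --pt "0 0 -4" --pt "0 0 -4" --spin '[0,0,0,0]' --fingers '[0,0,0,0]'

```text
time_s: 18.05
eef_pos: [0.6355, -0.1244, 0.2633]
eef_rot: [0.706, 0.04, 0.706, -0.04]
wrist_force: [0.0, -0.0, -0.5]
opening: 0.411
```

step_arm --pt "0 0 -1" --pt "0 0 -1" --spin '[0,0]' --fingers '[0,0]'

```text
time_s: 18.25
eef_pos: [0.6356, -0.1244, 0.2628]
eef_rot: [0.706, 0.039, 0.706, -0.04]
wrist_force: [-0.9, 0.8, 3.0]
opening: 0.415
```

Upward force has appeared, so the roller is resting on the ledge. Opening gently and rising.

step_arm --pt "0 0 -1" --pt "0 0 -1" --pt "0 0 -1" --pt "0 0 -1" --pt "0 0 -1" --pt "0 0 -1" --pt "0 0 -1" --spin '[0,0,0,0,0,0,0]' --fingers '[45,50,60,75,90,90,90]'

```text
time_s: 18.95
eef_pos: [0.6354, -0.1243, 0.2609]
eef_rot: [0.706, 0.04, 0.706, -0.04]
wrist_force: [1.3, 0.6, -0.2]
opening: 0.896
```

step_arm --pt "0 0 10" --pt "0 0 35" --pt "0 0 70" --pt "0 0 100" --pt "0 -50 120" --pt "-100 -90 120" --pt "-100 -90 120" --pt "-100 -90 120" --spin '[0,0,0,0,0,0,0,0]' --fingers '[90,90,90,90,90,90,90,90]'

```text
time_s: 19.75
eef_pos: [0.5322, -0.2161, 0.3817]
eef_rot: [0.706, 0.04, 0.706, -0.041]
wrist_force: [0.1, 0.6, -0.2]
opening: 0.903
```

```bash
python3 - <<'E'
from st import *
im2=eyes.camera("scene")[:,:,::-1]
st()
cv2.imwrite("pics/s11.png",im2)
E
```

```text
19.8 [ 0.5329 -0.216   0.3822] jaw -0.115 F [ 1.1 -0.4  1.2] T [ 0.02  0.01 -0.  ] 0.899 [-0.59  0.1   1.42 -0.    1.62 -0.48]
```

View pics/s11.png

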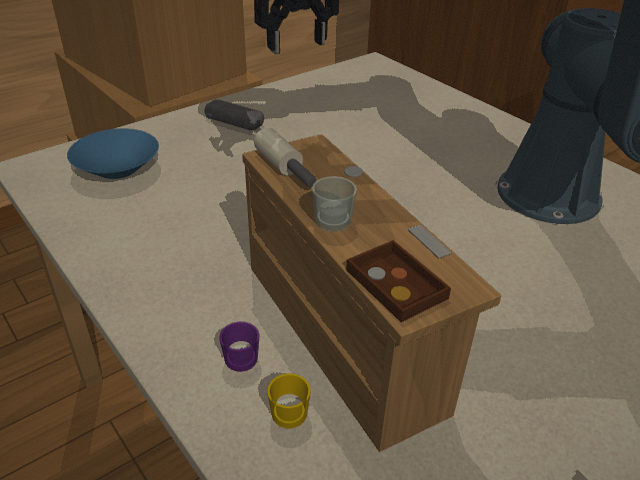

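The roller is back at scene (278,150), the tealight is unmoved at (334,203), and the arm is clear of everything. Handing in.

```bash
python3 - <<'E'
from bench import hand_in
print(hand_in())
E
```

```text
the job is handed in; nothing more can be done
None
```

I pushed the round switch up from below until it met a hard stop, then handed in at about 20 s. I could not confirm by eye that it stays in: neither camera sees under the lip.

**How it was done:** The gripper only points down, so it can't reach under the lip. I held the lint roller from the ledge and used its handle to press up under the switch. Afterwards I laid the roller back in its place on the ledge.

**Evidence that the switch is fully in:**
- Contact came at about the expected height, followed by a steady force of about 3 N over roughly the expected 10 mm of travel.
- The force then rose to 10 N, and the roller tilted slightly in the grip.
- From the roller's position afterwards, I estimate the handle reached 196 to 197 mm at the switch; full travel is 195 mm.

**Last checks:** The last scene picture shows the tealight standing where it was and the roller back on the ledge. I never went near the bar switch. The gripper is clear of everything.

**What failed:** I first tried to use the grey case on the table as the stick. The fingers closed straight through it and it did not move, so that attempt cost about 5 s and changed nothing.

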